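# Release the pop-out T-handle and open the paint chest

### The arm

A 6-joint arm with a two-finger parallel gripper is mounted at the origin on the work surface. World frame = base frame: x ahead of the robot, y to its left, z up, the work surface at z = 0. Lengths are in m, angles in degrees, forces in N, time in s.
With the tool pointing down it reaches from about 0.4 to 0.825 m from the base axis. Payload 7 kg.
Tool frame: the origin (TCP) lies midway between the tips of the shut fingers; the grasp point (between the pads) lies 19 mm behind it; z points along the fingers, y is the line along which they close (so a half turn about z gives the same grasp; the last joint's range is limited). The gripper opens to 88 mm and grips with 3 to 60 N. Pads are 19 mm wide; open, the fingers measure 130 mm over their backs; the gripper's body (78 mm by 193 mm) begins 47 mm behind the grasp point.
Start: joints at [87.382, 20.546, 0.682, 0, -70.136, -16.507], TCP at [0.221, 0.638, 0.196] pointing down, gripper open.
Joint ranges: [-176.03, 176.03], [-82.01, 121.73], [-58.28, 71.71], [-173.87, 95.51], [-174.79, -0.11], [-173.66, 173.66]. Speed limits (degrees/s): [136.94, 136.94, 172.46, 180, 180, 180].

### API

Orientations are given as a 3x3 rotation matrix whose columns are the frame's x, y, z axes.
In Python, from rig import robot gives the robot as it stands. Calls block until the motion is done:
- robot.goto(position, orientation): joint-space move of the TCP to a pose.
- robot.servo_line(position, ori=None, speed=0.15): straight line of the TCP; ori=None keeps the orientation; speed is the mean speed in m/s.
- robot.movej(angles): joint-space move.
- robot.move_gripper(opening): opening from 0.0 (shut) to 1.0 (fully open); the grip force is fixed at half the most; returns when the fingers have stopped.
- robot.dwell(seconds).
- robot.ik(position, orientation): joint angles nearest the present ones, or None.
- robot.grab_frame(name): name is "scene" or "top" or "wrist"; returns (picture, depth): 480x640x3 uint8, red, green, blue; 480x640 float32, m along the optical axis (not along the pixel's ray), 0 where there is no reading.
- robot.camera_info(name): a dict with "vfov" (degrees; the focal length in pixels is half the picture's height over the tangent of half this angle, whatever the lens; pixels are square), "cx", "cy" (the principal point, pixels), "view" (4x4, takes a point from world to camera coordinates); the wrist camera has in their place "T_tool_cam" (4x4, takes a point from camera to tool coordinates, whose origin is the TCP and whose axes are the flange's). Camera axes: x right, y down, z forward; pixel columns grow to the right and rows downward; lengths in m; the calibration is good to about 2 mm. The wrist camera is an equidistant fisheye: a pixel r from the principal point sees the ray r / f radians off the axis. A picture is of the moment at which its call begins: read the wrist's pose just before it. camera_info takes no time and is no camera call.
A pose or a line that the arm cannot do raises robot.Unreachable and nothing moves.
- robot.job_done(): hands the job in; it is judged then, once.
Readings, each from a call of its own:
- robot.read_t(): time.
- robot.read_qpos(): joint angles.
- robot.read_qvel(): joint speeds.
- robot.read_effort(): joint torques, N m.
- robot.read_position(): TCP position.
- robot.read_tcp_rot(): TCP orientation.
- robot.read_force(): force on the tool from outside, world axes, zero at the start.
- robot.read_ft_torque(): the same for the moment, N m.
- robot.read_grip_width(): opening from 0.0 (shut) to 1.0 (fully open).
- robot.read_finger_force(): force on a finger pad.
Only numpy, scipy, OpenCV 4.12 (cv2) and the standard library are available. Lean on these libraries where they do the work, as an engineer would, in place of code of your own. Each camera call takes 0.05 s, during which the arm holds its last target. There are 200 camera calls.

### The job

Open the blue paint chest: press the round black button gently until the red T-handle pops up, turn the handle counterclockwise (seen from above) just until it comes up against its stop, without wrenching it there, then use it to slide the lid fully open towards the robot and let go. How far the handle turns differs from one time to the next, so stop by feel; do not push the button hard and do not disturb the bottles, jars and brush.

Things in the scene. Friction and masses are not known exactly. Their poses are not given: they have to be found in the camera images.
- chest: blue steel chest fixed to the table, 260 (its x) x 300 (its y) x 120 high, open top covered by the sliding lid. Origin: centre of its underside. Its -x side looks roughly to the robot; the lid slides open along its -x.
- release_button: round black push button, 26 across, standing 12 above a steel bezel (42 across) on the lid. Origin: centre of its top face. z up; it is pressed straight down against a spring: 3 N at first, 7.5 N at 6 mm where the handle is released, 9 N at 8 mm where it is at its end. More than 20 N breaks it. It lies 75 from the handle's axis, along the chest's +y.
- handle_pop (a joint): how far the T-handle has popped up, m: 0 = latched down, its bar sunk flush in a slot of the steel housing and not to be gripped or turned; 0.026 = fully out. A spring pushes it up (about 4 N when out), and it stays out.
- handle_bar (a point): centre of the red bar of the T-handle, which moves up with it. The bar is 70 long, 12 wide, 12 high and at turn 0 lies along the chest's y (the point's y axis is along the bar, its z is up). The housing round it is 44 x 100, its top 6 above this point when the handle is down, 20 below it when the handle is out.
- handle_turn (a joint): turn of the T-handle about its upright axis, rad, 0 = latched, growing counterclockwise from above. It turns stiffly (0.22 N m) all the way. A rigid stop lies somewhere between 0.58 and 1.42 (different each time, not visible); the lid is free only within about 0.08 rad of the stop (before that it rattles by up to 12 mm and is held).
- keeper: steel keeper inside the chest under the lid, not visible: it holds the handle's latch tongue and is also its stop. Origin on the handle's axis (lid shut), 72 above the chest's underside. At the stop the tongue bears on it 23 from the axis, so 1 N m of torque on the handle beyond its stiffness puts 43 N on it; it bends above 25 N, also if the lid is pulled hard while still latched.
- lid (a joint): how far the lid has slid open, m: 0 = shut, 0.12 = fully open at its end. It runs with 4 N of friction, along the chest's -x, and stays where it is left; button and handle ride on it.
- varnish: amber varnish bottle, green cap, 72 across, 150 high (mm); a bystander. Origin: centre of its underside.
- oil_jar: small amber oil jar, 48 across, 75 high (mm); a bystander. Origin: centre of its underside.
- ink_jar: black ink jar, 68 across, 80 high (mm); a bystander. Origin: centre of its underside.
- medium: green glass bottle, 52 across, 90 high (mm); a bystander. Origin: centre of its underside.
- paint_red: red paint bottle, 60 across, 160 high (mm); a bystander. Origin: centre of its underside.
- paint_teal: green paint bottle, 60 across, 160 high (mm); a bystander. Origin: centre of its underside.
- brush: paint brush lying on the table, about 190 long (mm); a bystander. Origin: centre of its underside.

How it is judged (in metres and radians):
On the way, in this order (a step that is already met when the one before it is completed fails the run):
1. the handle has popped out (value of joint handle_pop above 0.02 m), for 0.2 s.
2. the handle is turned, the lid not yet slid open (value of joint handle_turn above 0.45 rad and value of joint lid below 0.04 m), for 0.1 s.
3. the lid is slid open (value of joint lid above 0.11 m), for 0.1 s.
At the end, for the whole second after the job is handed in: the lid is open by at least 108 mm of its 120 mm and at rest, the handle still out (over 15 mm) and turned (over 0.45 rad) (value of joint lid above 0.108 m and velocity of joint lid below 0.01 m/s and value of joint handle_pop above 0.015 m and value of joint handle_turn above 0.45 rad); the robot touches nothing.
It fails at once if the button is pushed with more than 20 N (contact force between the fingers and release_button above 20 N).
It fails at once if the handle is wrenched: more than 25 N on the keeper (contact force between keeper and anything else above 25 N).
It fails at once if a bottle, jar or the brush is moved by more than 30 mm (distance of any of varnish, oil_jar, ink_jar, medium, paint_red, paint_teal, brush from where it was at the start of the episode above 0.03 m).
It also fails if it takes over 64 s, if anything falls off the work surface, if the arm or the gripper's body presses on something with over 40 N, if the wrist force passes 120 N, or if a joint passes its speed limit or range.

## Working session

There is one attempt and no reset: what is moved stays moved. The work goes in short steps, each a Python script; the robot and the scene stay as the last script left them, time stands still between calls to the robot, and variables do not carry over. Pictures are saved under pics/ and viewed, at most 10 in all, crops included, and the job is handed in when it is done.

```bash
ls; mkdir -p pics; python3 - <<'E'
from rig import robot
import cv2,numpy as np
for n in ("top","scene"):
    im,d=robot.grab_frame(n); cv2.imwrite(f"pics/{n}0.png",im[...,::-1]); np.save(f"{n}0.npy",d)
    print(n,robot.camera_info(n))
print(robot.camera_info("wrist"),robot.read_t(),robot.read_force(),robot.read_tcp_rot())
E
```

```text
pics
top {'vfov': 53.79848040544803, 'cx': 316.74943898443854, 'cy': 242.73976392653086, 'view': array([[ 2.42682663e-02, -9.99705457e-01,  2.25321555e-04,
        -9.57272073e-03],
       [-9.88353027e-01, -2.40265503e-02, -1.50269821e-01,
         5.11857891e-01],
       [ 1.50230974e-01,  3.42409080e-03, -9.88644997e-01,
         1.11061598e+00],
       [ 0.00000000e+00,  0.00000000e+00,  0.00000000e+00,
         1.00000000e+00]])}
scene {'vfov': 55.57592440965754, 'cx': 319.457895143209, 'cy': 236.7477498057449, 'view': array([[-0.54256474,  0.83999779, -0.00521703,  0.27543863],
       [ 0.51956727,  0.33070172, -0.78783642, -0.16974591],
       [-0.66005557, -0.43016286, -0.61586245,  1.57528858],
       [ 0.        ,  0.        ,  0.        ,  1.        ]])}
{'vfov': 65.70646984690485, 'cx': 317.5792643340066, 'cy': 239.41611426785173, 'T_tool_cam': array([[ 1.98021828e-04, -9.67744627e-01, -2.51933121e-01,
         6.82951297e-02],
       [ 9.99999615e-01,  4.07115197e-04, -7.77832595e-04,
        -2.98701992e-04],
       [ 8.55309117e-04, -2.51932870e-01,  9.67744335e-01,
        -1.88634463e-01],
       [ 0.00000000e+00,  0.00000000e+00,  0.00000000e+00,
         1.00000000e+00]])} 0.1 [ 1.07845141 -1.13857575  0.72937003] [[ 9.44777805e-01 -3.27711442e-01 -3.32838370e-04]
 [-3.27711579e-01 -9.44776780e-01 -1.39881806e-03]
 [ 1.43950718e-04  1.43064724e-03 -9.99998966e-01]]
```

View pics/top0.png

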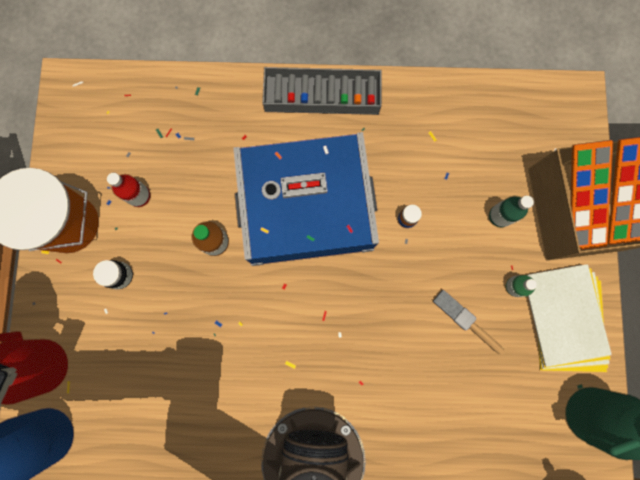

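View pics/scene0.png

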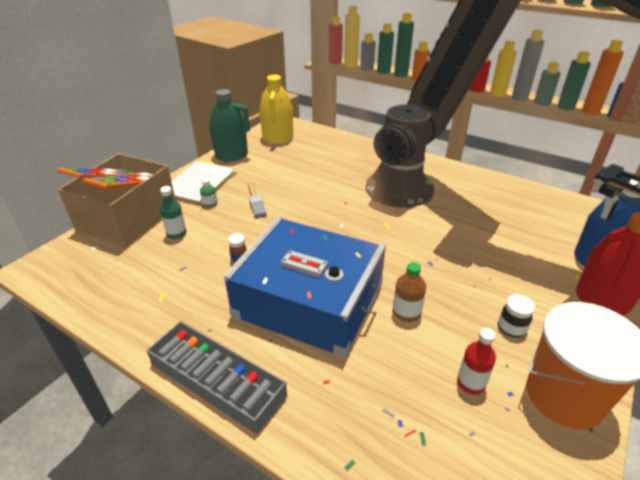

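The top view shows the button at about (271,190), the red bar at about (304,185) and the varnish bottle at (207,236), left of the chest. Next I measure by code and move to a wrist view.

```bash
cat > h.py <<'E'
from rig import robot
import cv2,numpy as np
def top_pts(d,uv,n="top"):
    c=robot.camera_info(n); f=240/np.tan(np.radians(c["vfov"]/2)); V=c["view"]
    uv=np.atleast_2d(uv).astype(float); z=np.array([d[int(round(v)),int(round(u))] for u,v in uv])
    p=np.c_[(uv[:,0]-c["cx"])/f*z,(uv[:,1]-c["cy"])/f*z,z]
    return (p-V[:3,3])@V[:3,:3]
def down(a):  # tool down, tool y axis at angle a (rad) from world x, seen from above
    y=np.array([np.cos(a),np.sin(a),0]); z=np.array([0,0,-1.]); return np.c_[np.cross(y,z),y,z]
E
python3 - <<'E'
from h import *
im=cv2.imread("pics/top0.png"); d=np.load("top0.npy")
hsv=cv2.cvtColor(im,cv2.COLOR_BGR2HSV)
roi=np.zeros(im.shape[:2],np.uint8); roi[165:205,258:335]=255
red=cv2.inRange(hsv,(0,150,80),(8,255,255))|cv2.inRange(hsv,(172,150,80),(180,255,255)); red&=roi
blk=cv2.inRange(hsv,(0,0,0),(180,255,50))&roi
for m in (red,blk):
    n,l,s,c=cv2.connectedComponentsWithStats(m); 
    for i in range(1,n):
        if s[i,4]>15: print(s[i],c[i],top_pts(d,c[i]))
P=top_pts(d,[[240,165],[366,160],[300,225],[304,185],[271,190],[207,233],[205,232],[410,216],[242,150],[364,140],[245,255],[374,243]]); print(P.round(4))
B,H=top_pts(d,[271,190])[0],top_pts(d,[304,185])[0]
print(robot.read_qpos())
for a in (0,np.pi/2,np.pi,-np.pi/2):
    print(a,robot.ik([H[0],H[1],.3],down(a)))
E
```

```text
[307 181  13   6  69] [312.97101449 183.46376812] [[0.62987698 0.01422485 0.14589207]]
[288 183  14   6  70] [294.32857143 185.68571429] [[0.62303259 0.05572423 0.14840486]]
[266 185  10   9  71] [270.57746479 188.88732394] [[0.61463937 0.10862592 0.14742904]]
[[ 0.6713  0.1813  0.1381]
 [ 0.6919 -0.1055  0.1327]
 [ 0.5376  0.0412  0.1291]
 [ 0.6263  0.0343  0.1444]
 [ 0.6111  0.1072  0.1514]
 [ 0.5102  0.2433  0.1539]
 [ 0.5127  0.2484  0.1512]
 [ 0.5758 -0.2167  0.0758]
 [ 0.7104  0.1802  0.1283]
 [ 0.7883 -0.1126  0.0063]
 [ 0.4662  0.1609  0.1336]
 [ 0.5019 -0.1264  0.1212]]
[ 8.73827344e+01  2.05870537e+01  6.40049804e-01 -1.63643881e-02
 -7.01339305e+01 -1.65071050e+01]
0 [ 20.94066452  13.42850207   4.07940533   0.         -80.65090326
 159.05933548]
1.5707963267948966 [  20.94066452   13.42850207    4.07940533    0.          -80.65090326
 -110.94066452]
3.141592653589793 [ 20.94066452  13.42850207   4.07940533   0.         -80.65090326
 -20.94066452]
-1.5707963267948966 [ 20.94066452  13.42850207   4.07940533   0.         -80.65090326
  69.05933548]
```

```bash
cat >> h.py <<'E'
def wpix(uvd,T):  # wrist pixels+depth -> world
    c=robot.camera_info("wrist"); f=240/np.tan(np.radians(c["vfov"]/2)); out=[]
    for u,v,z in uvd:
        x,y=u-c["cx"],v-c["cy"]; r=np.hypot(x,y)+1e-9; t=np.tan(r/f)
        p=c["T_tool_cam"]@np.array([x/r*t*z,y/r*t*z,z,1]); out.append((T@p)[:3])
    return np.array(out)
def tool():
    T=np.eye(4); T[:3,:3]=robot.read_tcp_rot(); T[:3,3]=robot.read_position(); return T
E
python3 - <<'E'
from h import *
a=np.radians(189.4)
robot.goto([.622,.065,.27],down(a)); robot.move_gripper(0.0); robot.dwell(.2)
T=tool(); im,d=robot.grab_frame("wrist"); np.save("w0.npy",d); np.save("wT.npy",T)
cv2.imwrite("pics/w0.png",im[...,::-1]); print(robot.read_t(),T.round(4),robot.read_force(),robot.read_ft_torque())
E
```

```text
4.2667 [[ 0.1633 -0.9866  0.      0.622 ]
 [-0.9866 -0.1633  0.      0.065 ]
 [-0.     -0.     -1.      0.27  ]
 [ 0.      0.      0.      1.    ]] [-0.4400628  -0.68017493 -0.60108418] [0.12795473 0.00893971 0.03734662]
```

View pics/w0.png

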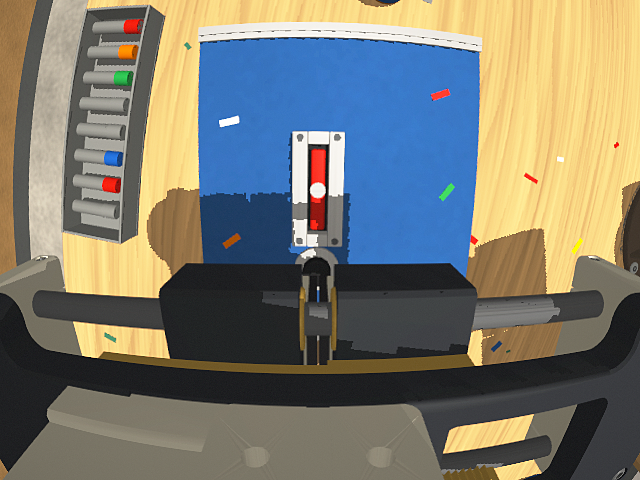

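The wrist view shows the bar running upright at column 318, rows ~147–231, with its hub at (318,190). The housing spans columns 292–345 and rows 131–247. The button, near (317,265), is partly hidden by the fingers.

```bash
python3 - <<'E'
from h import *
im=cv2.imread("pics/w0.png"); d=np.load("w0.npy"); T=np.load("wT.npy")
hsv=cv2.cvtColor(im,cv2.COLOR_BGR2HSV)
m=cv2.inRange(hsv,(0,150,60),(8,255,255))|cv2.inRange(hsv,(172,150,60),(180,255,255)); r=np.zeros_like(m); r[135:245,300:336]=255; m&=r
v,u=np.nonzero(m); P=wpix(np.c_[u,v,d[v,u]],T); P=P[(P[:,2]>.13)&(P[:,2]<.17)]
rect=cv2.minAreaRect((P[:,:2]*1000).astype(np.float32)); print("bar",rect,np.median(P[:,2]))
q=P[:,:2]-P[:,:2].mean(0); e=np.linalg.svd(q,full_matrices=False)[2][0]; print("dir",np.degrees(np.arctan2(e[1],e[0])))
pts=[(318,190),(293,132),(344,132),(346,246),(292,246),(298,180),(340,180),(240,180),(400,180),(316,265),(312,268),(318,268),(201,45),(477,50)]
for p,w in zip(pts,wpix([(u,v,d[v,u]) for u,v in pts],T)): print(p,w.round(4))
E
```

```text
bar ((627.89453125, 36.37957763671875), (12.559560775756836, 69.24005889892578), 8.40235710144043) 0.1443768615050195
dir 97.89687091688423
(318, 190) [0.6273 0.0366 0.144 ]
(293, 132) [ 0.6561 -0.0087  0.143 ]
(344, 132) [ 0.6139 -0.0157  0.1434]
(346, 246) [0.593  0.0854 0.1288]
(292, 246) [0.6422 0.0937 0.1284]
(298, 180) [0.6455 0.031  0.1433]
(340, 180) [0.6104 0.025  0.1445]
(240, 180) [0.6984 0.0406 0.1266]
(400, 180) [0.5554 0.0167 0.1278]
(316, 265) [0.6183 0.1021 0.1469]
(312, 268) [0.6212 0.1061 0.1451]
(318, 268) [0.616  0.1049 0.146 ]
(201, 45) [ 0.7547 -0.0796  0.128 ]
(477, 50) [ 0.5047 -0.1199  0.1334]
```

```bash
cat >> h.py <<'E'
YAW=np.radians(8.6); AX=np.array([.6277,.0365]); EY=np.array([-np.sin(YAW),np.cos(YAW)]); EX=np.array([np.cos(YAW),np.sin(YAW)])
BT=AX+.075*EY
E
python3 - <<'E'
from h import *
R=down(np.pi+YAW)
robot.goto([*BT,.175],R); robot.servo_line([*BT,.156],speed=.06); robot.dwell(.2)
f0=np.mean([robot.read_force() for _ in range(5)],0)[2]; print(robot.read_t(),f0)
z=.156; zc=None; log=[]
while z>.130:
    z-=.0007; robot.servo_line([*BT,z],speed=.01)
    f=robot.read_force()[2]-f0; zz=robot.read_position()[2]; log.append((round(z,4),round(zz,4),round(f,1)))
    if zc is None and f>2.2: zc=z
    if f>8.0 or (zc and zc-z>.0085): break
print(zc,log[-16:],robot.read_t())
robot.dwell(.2); print(robot.read_force()[2]-f0)
robot.servo_line([*BT,.20],speed=.08)
im,d=robot.grab_frame("top"); P=top_pts(d,[[295,185],[312,183],[304,184],[271,189]]); print(P.round(4),robot.read_t())
E
```

```text
5.4333 -0.3766536641307177
None [(0.1399, np.float64(0.1398), np.float64(-0.0)), (0.1392, np.float64(0.1391), np.float64(0.7)), (0.1385, np.float64(0.1384), np.float64(0.5)), (0.1378, np.float64(0.1377), np.float64(0.0)), (0.1371, np.float64(0.137), np.float64(0.7)), (0.1364, np.float64(0.1363), np.float64(-0.5)), (0.1357, np.float64(0.1356), np.float64(0.4)), (0.135, np.float64(0.1349), np.float64(-0.5)), (0.1343, np.float64(0.1343), np.float64(0.6)), (0.1336, np.float64(0.1335), np.float64(0.6)), (0.1329, np.float64(0.1328), np.float64(0.5)), (0.1322, np.float64(0.1321), np.float64(0.6)), (0.1315, np.float64(0.1314), np.float64(-0.1)), (0.1308, np.float64(0.1307), np.float64(0.1)), (0.1301, np.float64(0.13), np.float64(-0.6)), (0.1294, np.float64(0.1293), np.float64(1.2))] 14.9333
-0.36935109354182244
[[0.6251 0.0544 0.1467]
 [0.6308 0.0164 0.1462]
 [0.6285 0.0344 0.1445]
 [0.6144 0.1077 0.1474]] 16.2167
```

```bash
python3 - <<'E'
from h import *
print(robot.read_grip_width(),robot.read_finger_force(),robot.read_position(),robot.read_force())
T=tool(); im,d=robot.grab_frame("wrist"); cv2.imwrite("pics/w1.png",im[...,::-1])
im,d=robot.grab_frame("scene"); cv2.imwrite("pics/s1.png",cv2.resize(im[200:340,200:440,::-1],None,fx=3,fy=3))
E
```

```text
0.008177819623391121 0.0 [0.6160846  0.11053165 0.19923526] [-0.46649918 -0.3140201  -0.42168442]
```

View pics/s1.png

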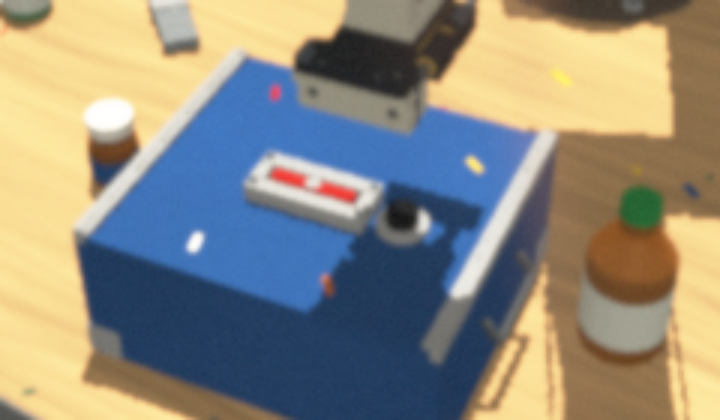

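View pics/w1.png

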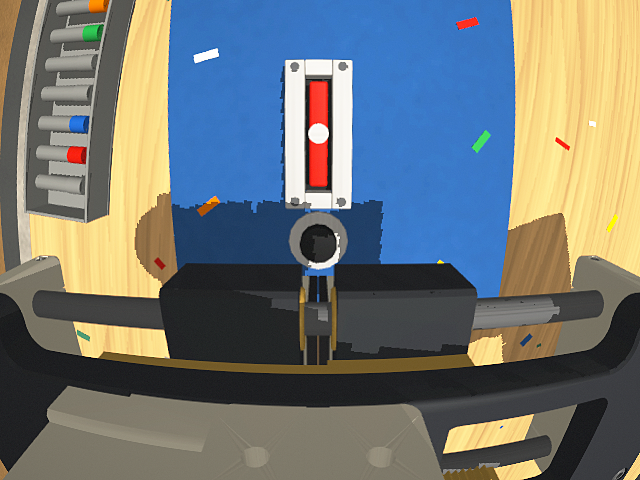

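The scene crop shows the handle still latched. The gripper appears above the lid at (360,100) and the button is at (405,215), which looks offset. In the wrist view the button is at (318,240) and the bar at (318,133). I'll check the projections.

```bash
python3 - <<'E'
from h import *
p=robot.read_position(); T=tool()
for n in("scene","top"):
    c=robot.camera_info(n); f=240/np.tan(np.radians(c["vfov"]/2))
    for q in (p,p+[0,0,.019],[*BT,.147]):
        x=c["view"][:3,:3]@q+c["view"][:3,3]; u=x[:2]/x[2]*f+[c["cx"],c["cy"]]; print(n,u,(u-[200,200])*3)
im,d=robot.grab_frame("wrist")
c=robot.camera_info("wrist"); f=240/np.tan(np.radians(c["vfov"]/2))
for q in ([0,0,0],[0,0,-.019],[0,0,p[2]-.147]):
    x=np.linalg.inv(c["T_tool_cam"])@[*q,1]; th=np.arctan2(np.hypot(x[0],x[1]),x[2]); e=x[:2]/np.hypot(x[0],x[1]); print("w",e*th*f+[c["cx"],c["cy"]],x[2])
pts=[(318,133),(318,240),(310,225),(318,222),(305,265),(318,270),(318,285),(332,285),(318,300),(306,282),(312,300)]
for q,w in zip(pts,wpix([(u,v,d[v,u]) for u,v in pts],T)): print(q,d[q[1],q[0]],w.round(4))
E
```

```text
scene [334.48241442 250.41495876] [403.44724325 151.24487627]
scene [334.61485569 243.66699283] [403.84456706 131.00097848]
scene [334.10796046 268.28537801] [402.32388138 204.85613402]
top [267.35755795 181.75083988] [202.07267385 -54.74748037]
top [266.42031667 179.22355345] [199.26095002 -62.32933964]
top [269.72078368 188.11500389] [209.16235103 -35.65498833]
w [319.18330126 272.41626429] 0.19961415483649272
w [319.31386687 285.47380578] 0.18123155937529092
w [318.91772633 246.17359218] 0.2502048373538143
(318, 133) 0.23288462 [0.628  0.0363 0.1453]
(318, 240) 0.25067875 [0.6173 0.1068 0.1455]
(310, 225) 0.25915572 [0.624  0.0997 0.1346]
(318, 222) 0.25887147 [0.6188 0.0968 0.1344]
(305, 265) 0.2679738 [0.6233 0.1298 0.1333]
(318, 270) 0.27312693 [0.6132 0.1335 0.1294]
(318, 285) 0.2789457 [0.6113 0.1463 0.1267]
(332, 285) 0.15303886 [0.6128 0.0992 0.2446]
(318, 300) 0.28108758 [0.6095 0.1582 0.1276]
(306, 282) 0.15493384 [0.6235 0.1003 0.2425]
(312, 300) 0.14103684 [0.6206 0.1016 0.2573]
```

```bash
python3 - <<'E'
from h import *
im,d=robot.grab_frame("scene"); A=cv2.resize(im[130:300,260:420,::-1],None,fx=3,fy=3,interpolation=cv2.INTER_CUBIC)
w=cv2.imread("pics/w1.png"); B=cv2.resize(w[210:380,270:370],None,fx=3,fy=3,interpolation=cv2.INTER_CUBIC)
cv2.imwrite("pics/c2.png",np.hstack([A,B]))
im,dw=robot.grab_frame("wrist")
print((dw[264:330:6,296:342:4]*1000).astype(int))
uv=[(u,v) for v in range(200,256,6) for u in range(300,346,6)]
P=top_pts(d,uv,"scene")
for (u,v),p in zip(uv,P):
    if p[2]>.17: print(u,v,p.round(3))
E
```

```text
[[ 91  90 267 267 267 267 266 267 268 267  91  91]
 [ 87  86 274 274 274 275 274 275 275 274  86  86]
 [ 84  84 162 161 166 166 167 165 162 162  83  82]
 [ 80  81 155 160 159 158 158 158 155 154  83  79]
 [ 75  82  86   0 153 152 152 153 150  83  82  75]
 [ 73  81  83 145 146 146 146 145 151  82  80  73]
 [ 74  81  83 140 140 140 141 141 150  81  77  73]
 [ 74  79  83  83  83  84  83  83  84  78  77  74]
 [ 75  79  83  82  81  83  82  82  82  79  77  74]
 [ 75  79  81  81  82  83  82  82  83  78  77  73]
 [ 75  77  82  81  80  81  83  81  82  78  77  74]]
318 200 [0.671 0.104 0.359]
324 200 [0.667 0.116 0.362]
330 200 [0.667 0.129 0.366]
336 200 [0.666 0.141 0.37 ]
342 200 [0.632 0.135 0.349]
318 206 [0.669 0.103 0.345]
324 206 [0.668 0.116 0.349]
330 206 [0.665 0.128 0.351]
336 206 [0.665 0.141 0.356]
342 206 [0.64  0.14  0.341]
306 212 [0.692 0.09  0.339]
312 212 [0.687 0.101 0.34 ]
318 212 [0.679 0.109 0.338]
324 212 [0.673 0.119 0.338]
330 212 [0.667 0.129 0.338]
336 212 [0.662 0.14  0.34 ]
342 212 [0.632 0.136 0.321]
300 218 [0.715 0.092 0.339]
306 218 [0.707 0.101 0.338]
312 218 [0.704 0.112 0.34 ]
318 218 [0.695 0.12  0.338]
324 218 [0.688 0.129 0.337]
330 218 [0.683 0.139 0.338]
336 218 [0.672 0.145 0.334]
342 218 [0.648 0.145 0.319]
300 224 [0.715 0.092 0.325]
306 224 [0.716 0.107 0.332]
312 224 [0.714 0.119 0.335]
318 224 [0.711 0.131 0.338]
324 224 [0.706 0.14  0.339]
330 224 [0.698 0.148 0.337]
336 224 [0.694 0.159 0.339]
342 224 [0.651 0.147 0.307]
300 230 [0.71  0.088 0.306]
306 230 [0.709 0.101 0.311]
312 230 [0.712 0.117 0.319]
318 230 [0.708 0.128 0.322]
324 230 [0.711 0.143 0.329]
330 230 [0.709 0.155 0.333]
336 230 [0.7   0.163 0.33 ]
342 230 [0.6   0.119 0.248]
306 236 [0.707 0.1   0.295]
312 236 [0.708 0.114 0.301]
318 236 [0.705 0.126 0.304]
324 236 [0.702 0.138 0.307]
330 236 [0.7  0.15 0.31]
336 236 [0.701 0.163 0.317]
330 242 [0.702 0.151 0.299]
336 242 [0.7   0.163 0.302]
```

View pics/c2.png

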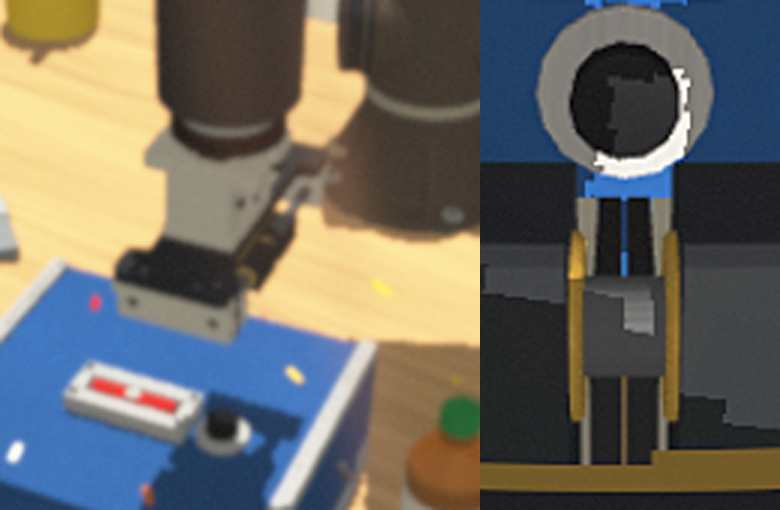

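The wrist depth shows the fingertips end about 31 mm behind the reported TCP: the lowest finger surface is at z≈0.23 with TCP z at 0.199. The earlier press therefore stopped short of the button. I'll press lower, still by feel.

```bash
python3 - <<'E'
from h import *
robot.servo_line([*BT,.124],speed=.1); robot.dwell(.1)
f0=np.mean([robot.read_force() for _ in range(5)],0)[2]
z=.124; zc=None; log=[]
while z>.095:
    z-=.0007; robot.servo_line([*BT,z],speed=.012)
    f=np.mean([robot.read_force()[2] for _ in range(3)])-f0; log.append((round(z,4),round(float(f),1)))
    if zc is None and f>2.2: zc=z
    if f>8.0 or (zc and zc-z>.0078): break
print(zc,log[-16:],robot.read_t())
robot.dwell(.1)
robot.servo_line([*BT,.18],speed=.12)
im,d=robot.grab_frame("top"); P=top_pts(d,[[295,185],[312,183],[304,184],[271,189]]); print(P.round(4),robot.read_t())
T=tool(); im,d=robot.grab_frame("wrist"); cv2.imwrite("pics/w3.png",im[...,::-1]); np.save("w3.npy",d); np.save("w3T.npy",T)
print(wpix([(318,v,d[v,318]) for v in (60,70,80,90,100,110,120,130,140,150)],T).round(4))
E
```

```text
0.11489999999999992 [(0.1226, 1.0), (0.1219, 0.3), (0.1212, 0.2), (0.1205, -0.7), (0.1198, 0.3), (0.1191, 0.8), (0.1184, 1.2), (0.1177, 0.2), (0.117, -0.4), (0.1163, 0.9), (0.1156, 1.8), (0.1149, 6.0), (0.1142, 6.7), (0.1135, 6.9), (0.1128, 7.9), (0.1121, 8.3)] 21.725
[[0.6246 0.0543 0.1487]
 [0.6312 0.0164 0.1449]
 [0.6275 0.0342 0.1484]
 [0.6157 0.1082 0.1425]] 22.5917
[[ 0.6342 -0.0074  0.1439]
 [ 0.6334 -0.0021  0.139 ]
 [ 0.6323  0.005   0.144 ]
 [ 0.6314  0.0111  0.1438]
 [ 0.6305  0.0172  0.1446]
 [ 0.6296  0.0232  0.1443]
 [ 0.6287  0.0291  0.1437]
 [ 0.6278  0.0352  0.1452]
 [ 0.6269  0.0411  0.1451]
 [ 0.626   0.047   0.1447]]
```

```bash
python3 - <<'E'
from h import *
robot.servo_line([*BT,.119],speed=.12); robot.dwell(.1)
f0=np.mean([robot.read_force() for _ in range(6)],0)[2]
z=.119; log=[]
def pop():
    im,d=robot.grab_frame("top"); return top_pts(d,[[295,182],[312,180]])[:,2].mean()
while z>.1075:
    z-=.0006; robot.servo_line([*BT,z],speed=.015)
    f=np.mean([robot.read_force()[2] for _ in range(3)])-f0; h=pop() if z<.1115 else 0; log.append((round(z,4),round(float(f),1),round(float(h),3)))
    if f>14.5 or h>.16: break
print(log,robot.read_t())
robot.dwell(.1)
robot.servo_line([*BT,.18],speed=.12)
T=tool(); im,d=robot.grab_frame("wrist"); cv2.imwrite("pics/w4.png",im[...,::-1]); np.save("w4.npy",d); np.save("w4T.npy",T)
print(wpix([(318,v,d[v,318]) for v in (80,90,100,110,120,130,140,150)],T).round(4),robot.read_t())
E
```

```text
[(0.1184, -0.1, 0.0), (0.1178, -0.1, 0.0), (0.1172, -0.3, 0.0), (0.1166, -0.8, 0.0), (0.116, 0.5, 0.0), (0.1154, 0.1, 0.0), (0.1148, -0.1, 0.0), (0.1142, -1.1, 0.0), (0.1136, -0.4, 0.0), (0.113, 3.0, 0.0), (0.1124, 6.7, 0.0), (0.1118, 7.4, 0.0), (0.1112, 7.2, 0.14), (0.1106, 9.0, 0.14), (0.11, 8.3, 0.138), (0.1094, 8.3, 0.137), (0.1088, 7.3, 0.17)] 27.9
[[0.6318 0.0095 0.1697]
 [0.631  0.015  0.1705]
 [0.6302 0.0203 0.1699]
 [0.6294 0.0256 0.1703]
 [0.6286 0.0309 0.1704]
 [0.6278 0.0362 0.1706]
 [0.627  0.0414 0.1701]
 [0.6262 0.0467 0.1695]] 28.7917
```

The handle has popped: the bar top is now at z 0.170. Next I grip the bar and turn it to 0.5 rad, which is before any possible stop, while logging the torque.

```bash
cat >> h.py <<'E'
def tz(n=4): return float(np.mean([robot.read_ft_torque()[2] for _ in range(n)]))
E
python3 - <<'E'
from h import *
R=down(np.pi+YAW)
robot.goto([*AX,.165],R); robot.move_gripper(.45)
robot.servo_line([*AX,.117],speed=.1); robot.dwell(.1)
f0=np.array(robot.read_force()); t0=tz(8); print(robot.read_t(),f0,t0,robot.read_grip_width())
robot.move_gripper(0.); robot.dwell(.1)
print(robot.read_t(),robot.read_grip_width(),robot.read_finger_force(),robot.read_force()-f0,tz(8)-t0)
np.save("t0.npy",t0)
q=np.array(robot.read_qpos()); np.save("q0.npy",q); log=[]
for dq in (2,4,6,8,11,14,17,20,23,26,28):
    w=q.copy(); w[5]-=dq; robot.movej(w); log.append((dq,round(tz()-t0,3),round(robot.read_effort()[5],2),robot.read_t()))
print(log,robot.read_force()-f0,robot.read_grip_width(),robot.read_finger_force(),robot.read_qpos()[5]-q[5])
T=tool(); im,d=robot.grab_frame("wrist"); cv2.imwrite("pics/w5.png",im[...,::-1])
E
```

```text
30.775 [0.06963877 1.31947898 0.95805203] 0.05091765778510874 0.4502859922972465
31.4417 0.1338424328720251 30.0006015971303 [-4.6525828  -0.84610642  2.54744314] -0.1391637954816692
[(2, 0.122, np.float64(-0.33), 31.6917), (4, 0.113, np.float64(-0.33), 31.9417), (6, 0.154, np.float64(-0.45), 32.1917), (8, 0.434, np.float64(-0.67), 32.4417), (11, 0.674, np.float64(-0.98), 32.6917), (14, 0.722, np.float64(-1.12), 32.9417), (17, 0.855, np.float64(-1.15), 33.1917), (20, 0.953, np.float64(-1.3), 33.4417), (23, 1.134, np.float64(-1.41), 33.6917), (26, 1.223, np.float64(-1.55), 33.9417), (28, 1.317, np.float64(-1.52), 34.1917)] [-2.77747102 -3.97930678  2.64860675] 0.19038050440845317 44.802888706326485 -27.8746227324905
```

View pics/w5.png

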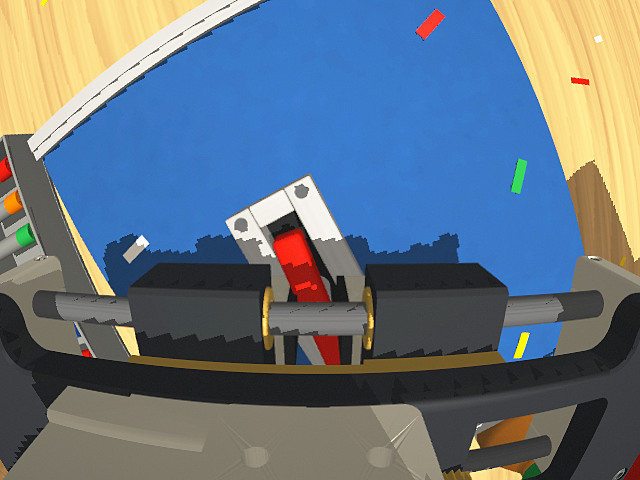

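The wrist view shows the bar (column ~290 at row 240 to ~330 at row 350) lagging the fingers by about 18°. The pads have been forced open to 17 mm, so something resists. I'll check the heights and bar angle before going further.

```bash
python3 - <<'E'
from h import *
T=tool(); im,d=robot.grab_frame("wrist"); print(T[:3,3],robot.read_t(),tz(),robot.read_force())
pts=[(290,245),(292,260),(300,275),(285,250),(300,290),(240,225),(300,190),(330,235),(240,180),(420,190),(283,355),(355,355),(285,345),(352,345),(290,350),(345,300),(347,285),(345,280),(282,340)]
for p,w in zip(pts,wpix([(u,v,d[v,u]) for u,v in pts],T)): print(p,im[p[1],p[0]],w.round(4),((w-T[:3,3])@T[:3,:3]).round(4))
hsv=cv2.cvtColor(im,cv2.COLOR_RGB2HSV); m=((hsv[...,0]<6)|(hsv[...,0]>174))&(hsv[...,1]>150)&(hsv[...,2]>60)
m[:225]=0;m[365:]=0;m[:,:260]=0;m[:,370:]=0
v,u=np.nonzero(m); P=wpix(np.c_[u,v,d[v,u]],T); P=P[(P[:,2]>.14)]; print(np.percentile(P[:,2],[5,50,95]))
P=P[abs(P[:,2]-np.median(P[:,2]))<.006]
r=cv2.minAreaRect((P[:,:2]*1000).astype(np.float32)); print(r)
E
```

```text
[0.62698575 0.03626835 0.11703359] 34.2917 1.364064904518354 [-3.48178049 -3.11666505  3.99544488]
(290, 245) [253  46  30] [0.6279 0.0047 0.1697] [ 0.0295 -0.0112 -0.0527]
(292, 260) [253  44  23] [0.6291 0.0104 0.1703] [ 0.0238 -0.0105 -0.0533]
(300, 275) [152  22  15] [0.6284 0.0172 0.17  ] [ 0.0175 -0.0075 -0.053 ]
(285, 250) [252  39  21] [0.6302 0.0057 0.1705] [ 0.0278 -0.0131 -0.0534]
(300, 290) [136  23  17] [0.6307 0.0235 0.1692] [ 0.0109 -0.0077 -0.0522]
(240, 225) [123 122 120] [ 0.6501 -0.0056  0.1447] [ 0.0319 -0.0356 -0.0277]
(300, 190) [123 123 124] [ 0.6194 -0.0112  0.1437] [ 0.0473 -0.0084 -0.0266]
(330, 235) [246 244 239] [0.6136 0.0126 0.1429] [ 0.0268  0.0049 -0.0259]
(240, 180) [ 58 122 200] [ 0.6464 -0.0242  0.1284] [ 0.0506 -0.0383 -0.0113]
(420, 190) [ 60 123 203] [0.5649 0.0093 0.1281] [ 0.046   0.0497 -0.011 ]
(283, 355) [134 128 110] [0.6403 0.0354 0.1947] [-0.0035 -0.0128 -0.0776]
(355, 355) [125 119 104] [0.6156 0.0373 0.2047] [ 0.0029  0.0112 -0.0877]
(285, 345) [32 28 32] [0.6383 0.0321 0.194 ] [ 0.0002 -0.012  -0.0769]
(352, 345) [106 102  90] [0.6164 0.04   0.1936] [ 0.      0.0113 -0.0765]
(290, 350) [34 35 35] [0.6375 0.0347 0.1937] [-0.002  -0.0104 -0.0766]
(345, 300) [21 23 21] [0.6149 0.0316 0.1736] [ 0.0084  0.0099 -0.0565]
(347, 285) [135 129 113] [0.6128 0.03   0.1634] [ 0.0107  0.0114 -0.0464]
(345, 280) [121 116 100] [0.6132 0.0304 0.156 ] [ 0.0101  0.0111 -0.039 ]
(282, 340) [130 125 108] [0.6376 0.0282 0.1972] [ 0.0041 -0.0126 -0.0802]
[0.16408799 0.16952397 0.17070499]
((627.86376953125, 31.516559600830078), (12.401830673217773, 61.09004592895508), 1.8222098350524902)
```

I turned the wrong way. The IK table shows that q6 grows with counterclockwise rotation, so the handle was held at its zero end. I'll go back, re-grip, and turn the right way by feel.

```bash
python3 - <<'E'
from h import *
q=np.load("q0.npy"); 
robot.movej(q); robot.move_gripper(.3); t0=tz(12); robot.move_gripper(0.); t1=tz(12)
np.save("t0.npy",t0)
print(robot.read_t(),t0,t1,robot.read_grip_width(),robot.read_force())
log=[]; base=None; k=0; dq=0
steps=[3,6,10,14,18,22,26,29]+list(np.arange(30.5,84,1.5))
for dq in steps:
    w=q.copy(); w[5]+=dq; robot.movej(w); t=tz(16)-t0; log.append((float(dq),round(t,3),round(float(robot.read_effort()[5]),2),round(float(robot.read_grip_width()),3)))
    if len(log)==8: base=np.median([l[1] for l in log[2:]])
    if (base is not None and t<base-.2) or t<-.55: break
print(base,log,robot.read_t(),robot.read_force())
E
```

```text
35.7583 0.037287603176149764 0.09748280466474259 0.13398080921983582 [-0.75500679  0.05949596 -0.49307872]
-0.112 [(3.0, -0.135, 0.39, 0.134), (6.0, -0.165, 0.39, 0.132), (10.0, -0.107, 0.44, 0.133), (14.0, -0.155, 0.44, 0.136), (18.0, -0.094, 0.44, 0.133), (22.0, -0.117, 0.44, 0.134), (26.0, -0.079, 0.44, 0.136), (29.0, -0.143, 0.38, 0.137), (30.5, -0.181, 0.3, 0.133), (32.0, -0.254, 0.3, 0.133), (33.5, -0.187, 0.3, 0.135), (35.0, -0.227, 0.3, 0.131), (36.5, -0.228, 0.3, 0.131), (38.0, -0.183, 0.3, 0.132), (39.5, -0.198, 0.3, 0.135), (41.0, -0.19, 0.27, 0.134), (42.5, -0.202, 0.27, 0.133), (44.0, -0.21, 0.27, 0.139), (45.5, -0.193, 0.27, 0.137), (47.0, -0.172, 0.27, 0.132), (48.5, -0.258, 0.27, 0.134), (50.0, -0.235, 0.27, 0.131), (51.5, -0.169, 0.27, 0.138), (53.0, -0.2, 0.27, 0.132), (54.5, -0.147, 0.27, 0.136), (56.0, -0.228, 0.27, 0.133), (57.5, -0.215, 0.27, 0.131), (59.0, -0.2, 0.27, 0.132), (60.5, -0.231, 0.27, 0.133), (62.0, -0.218, 0.27, 0.136), (63.5, -0.226, 0.27, 0.133), (65.0, -0.199, 0.27, 0.136), (66.5, -0.245, 0.27, 0.13), (68.0, -0.209, 0.27, 0.137), (69.5, -0.2, 0.27, 0.133), (71.0, -0.217, 0.27, 0.132), (72.5, -0.21, 0.27, 0.135), (74.0, -0.217, 0.27, 0.13), (75.5, -0.252, 0.27, 0.135), (77.0, -0.23, 0.27, 0.134), (78.5, -0.371, 0.43, 0.131)] 46.0083 [-4.62897051 -2.55448736  3.00237986]
```

The torque rose at 78.5° in both the wrist and joint readings, so the handle is at its stop with roughly 7 N on the keeper. Now I slide the lid, watching the force.

```bash
python3 - <<'E'
from h import *
p=np.array(robot.read_position()); log=[]; c=0.; f0=np.array(robot.read_force()); np.save("p0.npy",p)
rf=lambda: np.mean([robot.read_force() for _ in range(8)],0)
for s in [.004,.008,.011,.013,.015,.017,.02,.03,.045,.06,.075,.09,.1,.107,.112,.115,.117,.118,.119,.12,.121]:
    g=p[:2]-s*EX+c*EY; robot.servo_line([*g,p[2]],speed=.03 if s<.021 or s>.11 else .06)
    f=rf(); fx,fy=f[:2]@EX,f[:2]@EY; c+=np.clip(fy*.0001,-.001,.001)
    log.append((s,round(fx,1),round(fy,1),round(f[2],1),round(c*1000,2)))
    if fx>(11 if s<.1 else 13) or abs(fy)>25: break
print(log,robot.read_t(),robot.read_grip_width(),(robot.read_position()-p).round(4))
E
```

```text
[(0.004, np.float64(4.5), np.float64(-2.8), np.float64(-4.4), np.float64(-0.28)), (0.008, np.float64(5.4), np.float64(-1.6), np.float64(-4.9), np.float64(-0.44)), (0.011, np.float64(5.0), np.float64(-0.6), np.float64(-5.4), np.float64(-0.51)), (0.013, np.float64(3.6), np.float64(0.1), np.float64(-2.7), np.float64(-0.5)), (0.015, np.float64(3.9), np.float64(2.7), np.float64(-3.8), np.float64(-0.23)), (0.017, np.float64(3.2), np.float64(1.7), np.float64(-2.5), np.float64(-0.06)), (0.02, np.float64(2.9), np.float64(1.1), np.float64(-1.2), np.float64(0.05)), (0.03, np.float64(-1.4), np.float64(1.4), np.float64(-0.2), np.float64(0.19)), (0.045, np.float64(-1.4), np.float64(-0.4), np.float64(0.9), np.float64(0.15)), (0.06, np.float64(-1.4), np.float64(0.4), np.float64(1.0), np.float64(0.19)), (0.075, np.float64(-0.7), np.float64(-0.1), np.float64(0.8), np.float64(0.18)), (0.09, np.float64(-2.3), np.float64(-0.5), np.float64(0.7), np.float64(0.13)), (0.1, np.float64(0.2), np.float64(-0.0), np.float64(0.4), np.float64(0.13)), (0.107, np.float64(0.1), np.float64(0.0), np.float64(-1.1), np.float64(0.13)), (0.112, np.float64(3.2), np.float64(-0.1), np.float64(-2.3), np.float64(0.13)), (0.115, np.float64(2.4), np.float64(-1.0), np.float64(-2.7), np.float64(0.03)), (0.117, np.float64(3.5), np.float64(0.4), np.float64(-2.4), np.float64(0.07)), (0.118, np.float64(3.6), np.float64(0.1), np.float64(-3.3), np.float64(0.08)), (0.119, np.float64(4.2), np.float64(-0.1), np.float64(-2.2), np.float64(0.07)), (0.12, np.float64(2.7), np.float64(-0.5), np.float64(-3.0), np.float64(0.02)), (0.121, np.float64(5.3), np.float64(-0.2), np.float64(-5.2), np.float64(-0.0))] 52.15 0.13458093690295103 [-1.189e-01 -1.780e-02  1.000e-04]
```

```bash
python3 - <<'E'
from h import *
im,d=robot.grab_frame("top"); im2,_=robot.grab_frame("scene")
cv2.imwrite("pics/t9.png",np.hstack([cv2.resize(a[y:y+200,x:x+200,::-1],None,fx=2,fy=2) for a,x,y in((im,210,110),(im2,210,170))]))
E
```

```text
(no output)
```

View pics/t9.png

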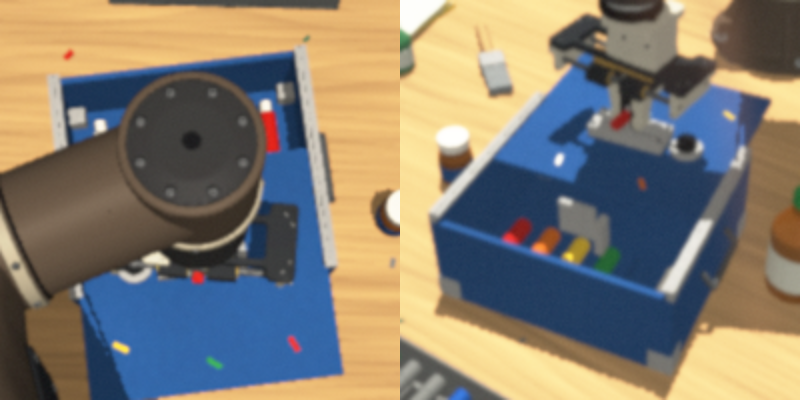

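The lid is clearly open, with the bar at the new place and the button at scene pixel ~(352,242). I'll pull a touch further by feel, measure, and release.

```bash
python3 - <<'E'
from h import *
p=np.array(robot.read_position()); log=[]
for s in (.001,.002,.003,.004):
    robot.servo_line([*(p[:2]-s*EX),p[2]],speed=.03); f=np.mean([robot.read_force()[:2]@EX for _ in range(8)]); log.append(round(f,1))
    if f>9: break
im,d=robot.grab_frame("scene")
P=top_pts(d,[(u,v) for v in (238,240,242) for u in (350,352,354)],"scene"); print(log,P.round(4), ((BT-np.median(P,0)[:2])@EX).round(4))
robot.move_gripper(.45); 
q=robot.read_position(); robot.servo_line([q[0],q[1],.2],speed=.12); robot.dwell(.1)
T=tool(); im,d=robot.grab_frame("wrist"); np.save("w9.npy",d); np.save("w9T.npy",T); cv2.imwrite("pics/w9.png",im[...,::-1]); print(robot.read_t())
E
```

```text
[np.float64(7.4), np.float64(11.8)] [[0.4994 0.0849 0.1456]
 [0.4958 0.0886 0.1447]
 [0.4965 0.0945 0.1477]
 [0.5054 0.0884 0.1449]
 [0.5037 0.093  0.1457]
 [0.5041 0.0987 0.1484]
 [0.5118 0.0921 0.1445]
 [0.5108 0.097  0.1459]
 [0.5092 0.1017 0.1469]] 0.1138
54.4917
```

View pics/w9.png

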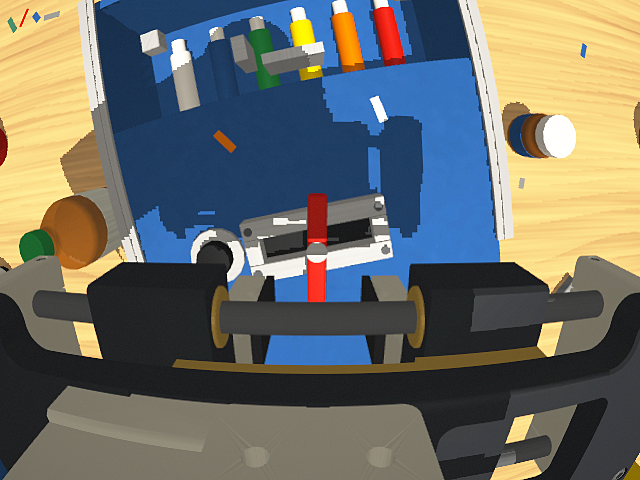

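The handle is out and turned, with its hub at (318,252). The lid is open and the gripper is clear. I'll check the travel at the hub, then hand in.

```bash
python3 - <<'E'
from h import *
d=np.load("w9.npy");T=np.load("w9T.npy")
w=wpix([(318,252,d[252,318])],T)[0]; s=(AX-w[:2])@EX; print(w,s)
if s>.112: robot.job_done(); print("done",robot.read_t())
E
```

```text
[0.50913729 0.01761731 0.17046538] 0.12005326775235138
the job is handed in; nothing more can be done
the job is handed in; nothing more can be done
```

I handed the job in at about 54 s of the 64 s limit: the lid measured about 120 mm open, with the handle out, turned to about 78° and released; I first turned it about 28° the wrong way (torque up to about 1.4 N m), and the judge's result was not shown.

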